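Unbar the tool chest

ROBOT

A 7-joint arm with a two-finger parallel gripper is mounted at the origin on the work surface. World frame = base frame: x ahead of the robot, y to its left, z up, the work surface at z = 0. Lengths are in m, angles in degrees, forces in N, time in s.
With the tool pointing down it reaches from about 0.425 to 0.875 m from the base axis. Payload 4.7 kg.
Tool frame: the origin (TCP) lies midway between the tips of the shut fingers; the grasp point (between the pads) lies env.grip_point_offset behind it (env.grip_point_offset is the distance from the TCP to the grasp point, in m); x points along the fingers, y is the direction in which the jaws open and shut, and the axes are right-handed (so a half turn about x gives the same grasp; the last joint's range is limited). The gripper opens to 87 mm and grips with 3 to 60 N. Pads are 19 mm wide; open, the fingers measure 117 mm over their backs; the gripper's body (75 mm by 190 mm) begins 51 mm behind the grasp point.
Start: joints at [67.099, 18.392, -4.016, 83.108, 1.295, 78.541, -3.26], TCP at [0.261, -0.595, 0.223] pointing down, gripper open.
Joint ranges: [-163.93, 163.93], [-17.29, 119.83], [-79.2, 71.16], [3.27, 140.29], [-89.18, 269.18], [5.43, 117.66], [-154.24, 154.24]. Speed limits (degrees/s): [147.25, 147.25, 180, 180, 180, 180, 180].

INTERFACE

Orientations are given as [roll, pitch, yaw] about the fixed x, y, z axes, in that order (R = Rz(yaw) Ry(pitch) Rx(roll)).
In Python, from cell import readout, read_camera, camera_params, sign_off, spot_in, pinpoint, env gives the robot as it stands.
- The arm moves only by the shell command python3 -m pendant 'ROWS' [OPENING] [FORCE]. ROWS is a JSON object of lists of equal length, an entry for each row: "xyz": the shift along the world's x, y, z in m, a list of three; "turn": the turn about the world's z in rad. A call has 1 to 10 rows; each row shifts and turns the pose as measured when the row begins; what a row does not reach is not made up. A row lasts 1/8 s, in which the tool goes at most 62.5 mm and 10.7 degrees, less where a joint would pass 70% of its speed; a pose out of reach is approached as far as the arm can. A call is refused whole if a number of a shift passes 0.0625 or a number of a turn 0.188, either way. A call with a gripper value outside its range is refused whole. OPENING is the opening, from 0 (shut) to 1 (fully open), set as the call begins (- or left out, the last holds). The fingers move at their own pace and stop on an object; FORCE is the grip in N (left out, the last holds). Time passes only in rows, so rows that do not move let the fingers close. It gives the time, the measured TCP pose, the force and the opening at its end, in the units of the state.
- readout.get_obs(): the state, without advancing time (a new reading comes with each control period).
- read_camera(name): name is "scene" or "top" or "wrist"; returns the picture (384x512x3 uint8, red, green, blue); there is no depth.
- camera_params(name): a dict with "fx", "fy", "cx", "cy" (pixels), "rvec" (rotation vector, rad) and "tvec" (3), from world to camera coordinates, as OpenCV has them; the wrist camera has in their place "hand_eye" (4x4, takes a point from camera to tool coordinates, whose origin is the TCP and whose axes are the tool frame's). Camera axes: x right, y down, z forward; pixel columns grow to the right and rows downward; lengths in m; the calibration is good to about 2 mm. A picture is of the moment at which its call begins: read the wrist's pose just before it. camera_params takes no time and is no camera call.
- sign_off(): hands the job in, once; it reports no verdict.
Trained networks look in the newest picture that a camera, given by its name, has taken for a name from the list of things; names that differ only in an ending like _2 or _b are one class to them, and where a whole thing is asked for, a point or a joint stands for the part that bears it (a point fixed in the world has none). Each returns a list of dicts, best first, with "score" (0 to 1); they miss things now and then, are a little off and sometimes report something else, mostly with a low value. They report only what shows in the picture. A call takes as long as a camera call.
- spot_in(camera, name): "at" ([x, y, z] in m, in the coordinates of the camera as it stood for that picture, good to about 4 mm: the middle of the surface that is visible of it).
- pinpoint(camera, name): "at" ([x, y, z] in m, in the coordinates of the camera as it stood for that picture, good to about 4 mm: a listed point, or the origin of a listed thing).
The state is a dict: "time_s": time; "qpos": joint angles; "joint_velocities": joint speeds; "effort": joint torques, N m; "tool_pos": TCP position; "tool_rot": TCP orientation; "force": force on the tool from outside, world axes, zero at the start; "wrist_torque": the same for the moment, N m; "grip_width": finger opening in m.
Only numpy, scipy, OpenCV 4.12 (cv2) and the standard library are available. Lean on these libraries where they do the work, as an engineer would, in place of code of your own. Each camera call takes 0.05 s, during which the arm holds its last target.

TASK

Unbar the wooden tool chest: lift its square locking bar straight up, level, so that both ends leave the U brackets together, and raise it well clear of them before you carry it away. Then lower the bar onto the bar rest (the board with two raised battens), do not drop it: leave it lying across both battens, roughly centred and square to them. Leave the round turned spindle in its steel cradle alone.

Things in the scene. Friction and masses are not known exactly. Their poses are not given: they have to be found in the camera images.
- bar: Locking bar: square-edged light timber, 28 mm wide (own x), 300 long (own y), 40 high (own z), steel-capped ends, about 0.3 kg, balanced at mid-length. Loose. Origin: centre of its underside. Starts in the chest's brackets, along the chest's y, up to 10 mm off centre lengthwise. Grip it across the 28 mm at mid-length, where there is free space beside and 10 mm below it.
- chest: Low plywood chest, fixed, left or right of the middle; 166 mm (own x) x 222 (own y), lid top 85 above the bench. At each end of its y, 124 mm from the middle, a dark steel open-topped U bracket, 24 mm long: seat (the bar lies on it) 95 and tips 129 mm above the bench, arms 40 mm apart, 6 thick. Lid battens 8 mm high at 75 mm either side. Origin: bench level, under its middle; z up.
- rest: Bar rest, fixed, on the other side from the chest: plywood board 130 mm (own x) x 260 (own y) x 12 with two raised wooden battens along x, 130 long, 35 wide, 85 mm either side of the middle along y, flat tops 40 mm above the bench. The bar is to lie along its y (either way round), underside at 40 mm. Origin: bench level, under its middle; z up.
- spindle: The look-alike to leave alone: a round turned wooden spindle, 30 mm thick with a slimmer waist, 300 mm long along its own y, lying in two U brackets of a low dark steel cradle at the far side of the bench, its top 110 mm above the bench. Origin: lowest line of the spindle, at mid-length.

How it is judged (in metres and radians):
On the way, in this order (a step that is already met when the one before it is completed fails the run):
1. the bar is lifted level straight up out of both brackets: its underside at least 25 mm above the bracket tips, still over the chest (within 40 mm sideways), level within 10 degrees (z of bar in the frame of chest above 0.154 m and horizontal distance between bar and chest below 0.04 m and angle between bar's own y axis and vertical between 1.4 and 1.74 rad), for 0.1 s.
2. the bar, still held, is lowered over the rest to within 20 mm of lying on its battens (x of bar in the frame of rest between -0.045 and 0.045 m and y of bar in the frame of rest between -0.045 and 0.045 m and z of bar in the frame of rest between 0.025 and 0.06 m and angle between bar's own y axis and vertical between 1.4 and 1.74 rad and contact force between bar and the fingers above 0.5 N), for 0.1 s.
At the end, for the whole second after the job is handed in: The bar lies at rest across both battens of the bar rest, its middle within 35 mm of the middle of the rest along and across, in line with the rest's long side within 15 degrees; the spindle is within 20 mm of where it lay (x of bar in the frame of rest between -0.035 and 0.035 m and y of bar in the frame of rest between -0.035 and 0.035 m and z of bar in the frame of rest between 0.03 and 0.06 m and angle between bar's own y axis and vertical between 1.4 and 1.74 rad and angle between the y axis of bar and the y axis of rest, either way round below 0.26 rad and linear speed of bar below 0.02 m/s and distance of spindle from where it was at the start of the episode below 0.02 m); the robot touches nothing.
It fails at once if the round spindle is shifted by more than 20 mm (distance of spindle from where it was at the start of the episode above 0.02 m).
It also fails if it takes over 38 s, if anything falls off the work surface, if the arm or the gripper's body presses on something with over 40 N, if the wrist force passes 120 N, or if a joint passes its speed limit or range.

## Working session

There is one attempt and no reset: what is moved stays moved. The work goes in short steps, Python scripts to look and compute and a shell command to move; the robot and the scene stay as the last step left them, time stands still between calls to the robot, and variables do not carry over. Pictures are saved under pics/ and viewed, and the job is handed in when it is done.

```bash
ls; mkdir -p pics; cat > h.py <<'E'
import numpy as np, cv2
from cell import readout, read_camera, camera_params, sign_off, spot_in, pinpoint, env
from scipy.spatial.transform import Rotation as Ro
def save(c,n):
    im=read_camera(c); cv2.imwrite('pics/'+n,im[:,:,::-1]); return im
def T(c):
    p=camera_params(c)
    if 'rvec' in p:
        R=cv2.Rodrigues(np.array(p['rvec'],float))[0]; t=np.array(p['tvec'],float).ravel()
        M=np.eye(4); M[:3,:3]=R.T; M[:3,3]=-R.T@t; return M
    o=readout.get_obs(); M=np.eye(4); M[:3,:3]=Ro.from_euler('xyz',o['tool_rot'],degrees=True).as_matrix(); M[:3,3]=o['tool_pos']
    return M@np.array(p['hand_eye'])
def w(M,a): return (M@np.r_[a,1])[:3]
def px(c,pts,M=None):
    M=T(c) if M is None else M; p=camera_params(c); Mi=np.linalg.inv(M)
    q=np.c_[pts,np.ones(len(pts))]@Mi.T; return np.c_[p['fx']*q[:,0]/q[:,2]+p['cx'],p['fy']*q[:,1]/q[:,2]+p['cy']]
def ray(c,uv,z,M=None):
    M=T(c) if M is None else M; p=camera_params(c)
    d=M[:3,:3]@np.array([(uv[0]-p['cx'])/p['fx'],(uv[1]-p['cy'])/p['fy'],1]); return M[:3,3]+d*(z-M[2,3])/d[2]
E
python3 - <<'E'
from h import *
o=readout.get_obs(); print(o['tool_pos'],o['tool_rot'],o['force'],o['grip_width'],env.grip_point_offset,o['time_s'])
for c in ['top','scene']:
    save(c,c+'1.png'); M=T(c); print(c,M[:3,3])
    for n in ['bar','chest','rest','spindle']:
        for r in pinpoint(c,n)[:2]: print(n,'pin',r['score'],w(M,r['at']).round(4))
        for r in spot_in(c,n)[:2]: print(n,'spot',r['score'],w(M,r['at']).round(4))
print(readout.get_obs()['time_s'])
E
```

```text
pics
[ 0.26111089 -0.59464639  0.22145133] [-87.88733242  89.89013315 115.82555888] [-0.07882781 -0.59995673  0.46709605] 0.08700335611834849 0.0187 0.0
top [ 0.58392817 -0.0104771   1.37313054]
bar pin 0.87 [ 0.4782 -0.2405  0.0955]
bar spot 0.77 [ 0.4833 -0.2371  0.1389]
chest pin 0.93 [ 0.4776 -0.2417 -0.0006]
chest spot 0.86 [ 0.4947 -0.2377  0.0853]
rest pin 0.83 [ 5.169e-01  2.512e-01 -4.000e-04]
rest spot 0.68 [0.5166 0.2506 0.0129]
spindle pin 0.94 [0.8024 0.0623 0.0787]
spindle spot 0.95 [0.8001 0.0617 0.1049]
scene [1.15326289 0.12533937 0.91955545]
bar pin 0.7 [ 0.4796 -0.2357  0.0955]
bar spot 0.56 [ 0.4898 -0.2298  0.1324]
chest pin 0.56 [ 4.817e-01 -2.350e-01 -1.000e-04]
chest spot 0.58 [ 0.5326 -0.2274  0.0843]
rest pin 0.78 [ 0.5175  0.2514 -0.0009]
rest spot 0.65 [0.5259 0.2491 0.0104]
rest spot 0.48 [0.8023 0.0748 0.1108]
spindle pin 0.69 [0.8026 0.0664 0.0843]
spindle spot 0.72 [0.8033 0.0717 0.1124]
0.9
```

View pics/top1.png

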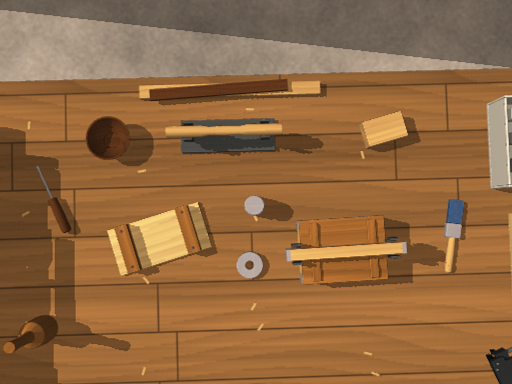

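View pics/scene1.png

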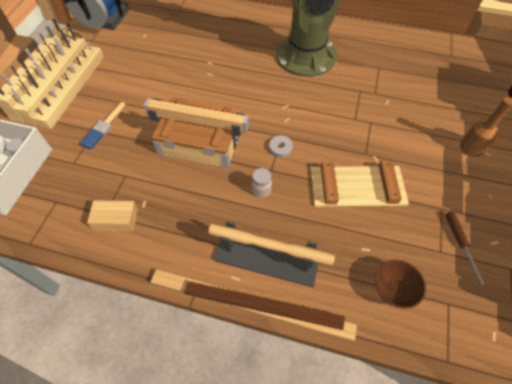

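```bash
python3 - <<'E'
import cv2
a=cv2.imread('pics/top1.png')
cv2.imwrite('pics/c1.png',cv2.resize(a[190:384,230:420] if 0 else a[:, :],None,fx=1.5,fy=1.5,interpolation=cv2.INTER_CUBIC))
E
```

```text
(no output)
```

The top picture shows the bar in the chest brackets, from about (288,255) to (406,247). The rest is tilted, with battens near (126,249) and (188,229), and the spindle lies at the far side near (225,130). I'll zoom in to get the yaws.

```bash
python3 - <<'E'
import cv2, numpy as np
a=cv2.imread('pics/top1.png')
f=lambda r:cv2.resize(r,None,fx=4,fy=4,interpolation=cv2.INTER_CUBIC)
A=f(a[205:295,275:415]);B=f(a[195:285,95:235])
cv2.imwrite('pics/c2.png',np.vstack([A,np.zeros((6,560,3),np.uint8),B])[:600] if 0 else A); cv2.imwrite('pics/c3.png',B)
E
```

```text
(no output)
```

View pics/c2.png

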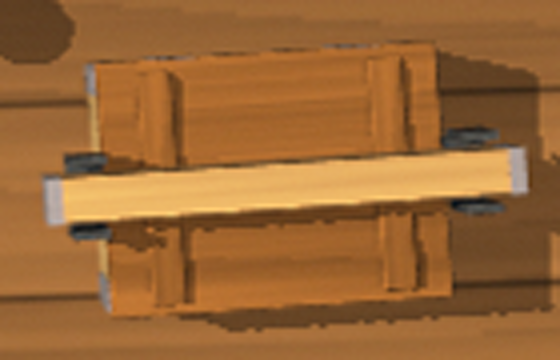

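View pics/c3.png

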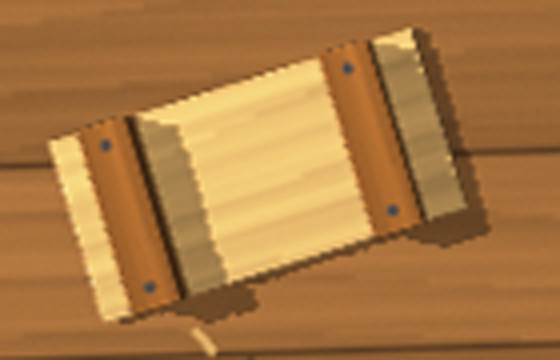

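```bash
python3 - <<'E'
from h import *
g=lambda x,y,ox,oy,z: ray('top',((x+.5)/4+ox-.5,(y+.5)/4+oy-.5),z)
L=g(46,201,275,205,.135);R=g(525,170,275,205,.135)
d=L-R; print('bar',(L+R)/2,np.linalg.norm(d),'axis yaw(y axis)',np.degrees(np.arctan2(-d[0],d[1])))
S=[g(x,y,95,195,.04) for x,y in [(105,146),(150,288),(348,69),(392,210)]]
d=(S[0]+S[1]-S[2]-S[3])/2; print('rest',sum(S)/4,np.linalg.norm(d),np.degrees(np.arctan2(-d[0],d[1])))
o=readout.get_obs(); Rm=Ro.from_euler('xyz',o['tool_rot'],degrees=True).as_matrix(); print(o['tool_pos']);print(Rm.round(3)); print('jaw dir',np.degrees(np.arctan2(Rm[1,1],Rm[0,1])))
M=T('wrist');print(M.round(3))
E
```

```text
bar [ 0.47971659 -0.23629329  0.135     ] 0.30075663764734506 axis yaw(y axis) 1.8813494428550699
rest [0.51936569 0.25409779 0.04      ] 0.1701701533176576 15.96458996853911
[ 0.26135383 -0.59516221  0.22260353]
[[ 0.     0.402 -0.916]
 [-0.    -0.916 -0.402]
 [-1.     0.     0.   ]]
jaw dir -66.29131522132586
[[ 0.402 -0.888 -0.222  0.322]
 [-0.916 -0.39  -0.098 -0.569]
 [ 0.001  0.243 -0.97   0.384]
 [ 0.     0.     0.     1.   ]]
```

```bash
python3 -m pendant '{"xyz":[[0.027,0.045,0.003],[0.027,0.045,0.003],[0.027,0.045,0.003],[0.027,0.045,0.003],[0.027,0.045,0.003],[0.027,0.045,0.003],[0.027,0.045,0.003],[0.027,0.045,0.003]],"turn":[0.149,0.149,0.149,0.149,0.149,0.149,0.149,0.149]}' 1 20
cat > look.py <<'E'
from h import *
import sys
M=T('wrist'); o=readout.get_obs(); save('wrist',sys.argv[1])
for n in sys.argv[2:]:
    for r in pinpoint('wrist',n)[:2]: print(n,'pin',r['score'],w(M,r['at']).round(4))
Rm=Ro.from_euler('xyz',o['tool_rot'],degrees=True).as_matrix()
print(o['time_s'],o['tool_pos'],'jaw',np.degrees(np.arctan2(Rm[1,1],Rm[0,1])),'down',Rm[:,0].round(3),o['force'],o['grip_width'])
np.save('M.npy',M)
E
python3 look.py w1.png bar chest
```

```text
time_s: 1.9
tool_pos: [0.4783, -0.2281, 0.2477]
tool_rot: [32.4, 89.7, -53.9]
force: [0.3, -0.5, 0.0]
grip_width: 0.087
bar pin 0.79 [ 0.4771 -0.2381  0.0926]
1.9 [ 0.47831927 -0.22814748  0.24766256] jaw 3.62066216143048 down [ 0.004 -0.005 -1.   ] [ 0.34993065 -0.49036594  0.0140607 ] 0.0870220863134315
```

```bash
python3 - <<'E'
from h import *
o=readout.get_obs();Rm=Ro.from_euler('xyz',o['tool_rot'],degrees=True).as_matrix()
print(o['tool_pos'],np.degrees(np.arctan2(Rm[1,1],Rm[0,1])))
M=T('wrist')
c=np.array([.4787,-.238])
for yaw in (1.9,):
    a=np.radians(yaw);ux=np.array([np.cos(a),np.sin(a)]);uy=np.array([-ux[1],ux[0]])
    P=[np.r_[c+sx*.014*ux+sy*.15*uy,.135] for sx in(-1,1) for sy in(-1,1)]
    print(px('wrist',np.array(P),M).round(1))
E
```

```text
[ 0.47945562 -0.22605844  0.24785469] 3.738545631378827
[[226.9 355.3]
 [233.5   5.2]
 [256.4 356. ]
 [271.8   6.7]]
```

View pics/w1.png

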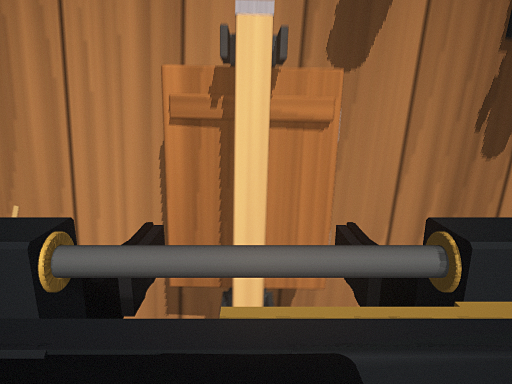

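```bash
python3 - <<'E'
from h import *
M=np.load('M.npy')
im=cv2.cvtColor(cv2.imread('pics/w1.png'),cv2.COLOR_BGR2GRAY).astype(float)
bgr=cv2.imread('pics/w1.png').astype(float)
m=[];e=[]
for v in list(range(25,240,6)):
    row=(bgr[v,:,1]>150)  # bright timber
    xs=np.where(row[215:290])[0]+215
    if len(xs)<15: continue
    l,r=xs.min(),xs.max()
    a,b=ray('wrist',(l-.5,v),.135,M),ray('wrist',(r+.5,v),.135,M); e.append((a,b)); 
    if v%30<6: print(v,l,r,a.round(4),b.round(4))
e=np.array(e); mid=e.mean(1)
p=np.polyfit(mid[:,1],mid[:,0],1); print('yaw',-np.degrees(np.arctan(p[0])),'x at y=-.238',np.polyval(p,-.238), 'width',np.linalg.norm(e[:,0]-e[:,1],axis=1).mean())
print('far end',ray('wrist',(255,1),.135,M), 'cap edge',ray('wrist',(255,13),.135,M))
E
```

```text
31 237 271 [ 0.4619 -0.1079  0.135 ] [ 0.4878 -0.1062  0.135 ]
61 236 270 [ 0.4623 -0.1287  0.135 ] [ 0.4887 -0.127   0.135 ]
91 236 269 [ 0.4635 -0.1504  0.135 ] [ 0.4897 -0.1488  0.135 ]
121 235 268 [ 0.4639 -0.1731  0.135 ] [ 0.4907 -0.1714  0.135 ]
151 235 267 [ 0.4651 -0.1968  0.135 ] [ 0.4917 -0.1951  0.135 ]
181 235 266 [ 0.4664 -0.2215  0.135 ] [ 0.4928 -0.2198  0.135 ]
211 234 265 [ 0.4669 -0.2473  0.135 ] [ 0.4939 -0.2457  0.135 ]
yaw 2.2578100757696995 x at y=-.238 0.480037259538879 width 0.026546272846860147
far end [ 0.47427896 -0.08697709  0.135     ] cap edge [ 0.47481325 -0.09488071  0.135     ]
```

```bash
python3 -m pendant '{"xyz":[[0.001,-0.0115,-0.035],[0,0,-0.04],[0,0,0]],"turn":[-0.027,0,0]}' 1 20; python3 -c "
from h import *
o=readout.get_obs();Rm=Ro.from_euler('xyz',o['tool_rot'],degrees=True).as_matrix()
print(o['tool_pos'],np.degrees(np.arctan2(Rm[1,1],Rm[0,1])))"
```

```text
time_s: 2.42
tool_pos: [0.4792, -0.2416, 0.1721]
tool_rot: [31.4, 89.5, -56.8]
force: [0.1, -0.7, 0.1]
grip_width: 0.087
[ 0.47919692 -0.24156137  0.17211811] 1.8010121975477762
```

```bash
python3 -m pendant '{"xyz":[[0.001,0.004,-0.035],[0,0,-0.03],[0,0,-0.006],[0,0,0]],"turn":[0.007,0,0,0]}' 1 20
```

```text
time_s: 2.92
tool_pos: [0.4827, -0.2432, 0.1067]
tool_rot: [40.4, 88.9, -47.8]
force: [0.0, 0.1, -0.2]
grip_width: 0.0871
```

```bash
python3 -m pendant '{"xyz":[[0,0,0],[0,0,0],[0,0,0],[0,0,0],[0,0,0],[0,0,0]],"turn":[0,0,0,0,0,0]}' 0 25; python3 look.py w2.png
```

```text
time_s: 3.68
tool_pos: [0.4842, -0.2447, 0.1109]
tool_rot: [41.3, 88.6, -46.9]
force: [-3.5, 0.5, 2.8]
grip_width: 0.0349
3.675 [ 0.48418579 -0.24470973  0.11088514] jaw 1.7682424212807686 down [ 0.016 -0.017 -1.   ] [-3.47416491  0.5026355   2.82531133] 0.03485094228340944
```

```bash
python3 -m pendant '{"xyz":[[0,0.004,-0.008],[0,0,-0.003]],"turn":[0,0]}' - 25; python3 look.py w3.png
```

```text
time_s: 3.98
tool_pos: [0.4839, -0.2445, 0.1069]
tool_rot: [29.7, 88.3, -58.6]
force: [-6.8, 6.8, 15.1]
grip_width: 0.0281
3.975 [ 0.48389301 -0.24446063  0.10689389] jaw 1.7004630336350188 down [ 0.015 -0.025 -1.   ] [-6.75423966  6.79923097 15.07612656] 0.028147828479697455
```

View pics/w3.png

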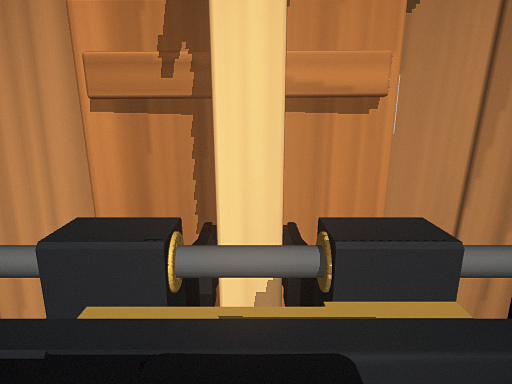

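Gripped, with the width at 28.1 mm. Now a straight lift.

```bash
python3 -m pendant '{"xyz":[[0,0,0.004],[0,0,0.012],[0,0,0.015],[0,0,0.015],[0,0,0.015]],"turn":[0,0,0,0,0]}' 0 40; python3 look.py w4.png bar
```

```text
time_s: 4.65
tool_pos: [0.483, -0.2432, 0.1692]
tool_rot: [28.4, 88.5, -59.8]
force: [1.1, 0.7, -2.6]
grip_width: 0.0279
bar pin 0.72 [ 0.4797 -0.2358  0.16  ]
4.65 [ 0.48303851 -0.24323439  0.16919894] jaw 1.7383615843609137 down [ 0.013 -0.023 -1.   ] [ 1.13134956  0.71417891 -2.63478518] 0.027902576264807768
```

```bash
python3 -m pendant '{"xyz":[[0,0,0.015],[0,0,0.015],[0,0,0.006],[0,0,0],[0,0,0]],"turn":[0,0,0,0,0]}' 0 40; python3 look.py w5.png bar; python3 - <<'E'
from h import *
for c in ['top','scene']:
    save(c,c+'5.png');M=T(c)
    for n in ['bar','chest','rest']:
        for r in pinpoint(c,n)[:1]: print(c,n,r['score'],w(M,r['at']).round(4))
E
```

```text
time_s: 5.38
tool_pos: [0.4839, -0.2436, 0.2086]
tool_rot: [31.2, 88.3, -57.1]
force: [0.1, 0.3, -2.6]
grip_width: 0.0279
bar pin 0.73 [ 0.482  -0.2372  0.1986]
5.375 [ 0.48391062 -0.2436309   0.20860694] jaw 1.7374227752440126 down [ 0.016 -0.024 -1.   ] [ 0.07951715  0.32071856 -2.55457098] 0.027859317786827126
top bar 0.98 [ 0.4892 -0.2385  0.1958]
top chest 0.63 [ 0.4784 -0.2389 -0.0011]
top rest 0.58 [ 0.5136  0.2502 -0.0029]
scene bar 0.75 [ 0.4859 -0.233   0.1932]
scene chest 0.76 [ 0.4808 -0.2318  0.0025]
scene rest 0.57 [ 0.5163  0.2502 -0.0034]
```

View pics/scene5.png

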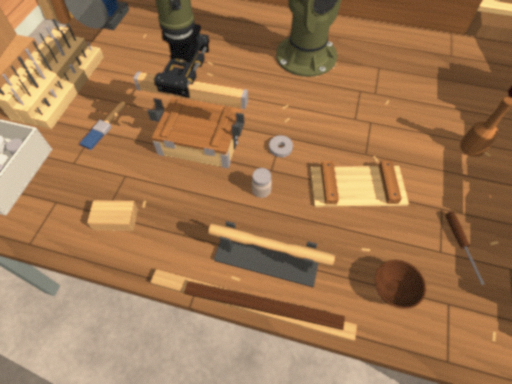

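```bash
python3 -m pendant '{"xyz":[[0.002,0.025,0],[0.004,0.05,0],[0.004,0.055,0],[0.004,0.055,0],[0.004,0.055,0],[0.004,0.055,0],[0.004,0.055,0],[0.004,0.05,0],[0.004,0.045,0],[0.002,0.025,0]],"turn":[0.02,0.026,0.026,0.026,0.026,0.026,0.026,0.026,0.026,0.02]}' 0 40; python3 look.py w6.png bar rest
```

```text
time_s: 7.12
tool_pos: [0.5136, 0.2508, 0.211]
tool_rot: [40.5, 88.1, -32.7]
force: [-0.1, -0.1, -2.3]
grip_width: 0.0276
bar pin 0.94 [0.5085 0.2576 0.1993]
7.125 [0.51356702 0.25078828 0.21104343] jaw 16.867383751217787 down [ 0.027 -0.018 -0.999] [-0.0860921  -0.14536071 -2.31642541] 0.027568856851327317
```

```bash
python3 -m pendant '{"xyz":[[0.005,-0.004,-0.03],[0.002,0,-0.04],[0,0,-0.03],[0,0,0]],"turn":[-0.01,0,0,0]}' 0 40; python3 look.py w7.png bar rest;  python3 - <<'E'
from h import *
for c in ['top','scene']:
    save(c,c+'7.png');M=T(c)
    for n in ['bar','rest']:
        for r in pinpoint(c,n)[:1]: print(c,n,r['score'],w(M,r['at']).round(4))
E
```

```text
time_s: 7.78
tool_pos: [0.5209, 0.2409, 0.1092]
tool_rot: [35.4, 87.9, -38.7]
force: [0.2, -0.9, -2.2]
grip_width: 0.0276
bar pin 0.88 [0.515  0.2496 0.0954]
7.775 [0.52087567 0.24091016 0.10916691] jaw 15.966157021071604 down [ 0.029 -0.023 -0.999] [ 0.20200531 -0.85909936 -2.18118913] 0.027584650125930116
top bar 0.98 [0.5219 0.2505 0.1029]
top rest 0.86 [0.518  0.2511 0.0007]
scene bar 0.71 [0.522  0.254  0.0978]
scene rest 0.85 [ 0.518   0.2508 -0.0018]
```

View pics/scene7.png

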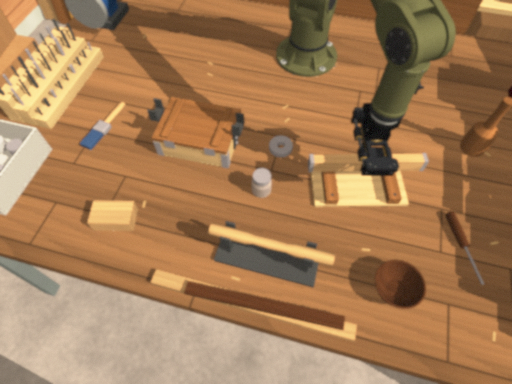

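View pics/w7.png

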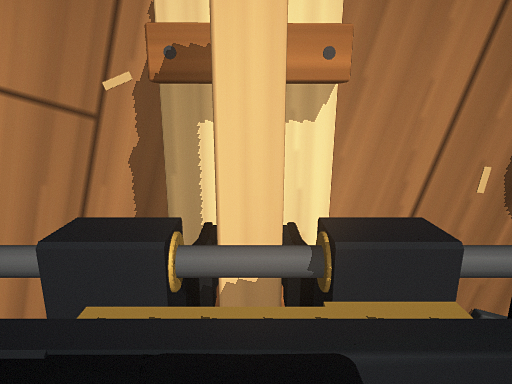

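View pics/top7.png

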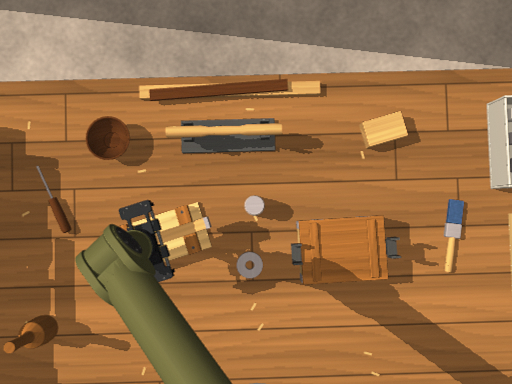

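The wrist and top pictures show the bar centred between the batten screws (170,52) and (329,52) and lined up with the rest. Next is the lowering.

```bash
python3 -m pendant '{"xyz":[[0,0.003,-0.02],[0,0,-0.016],[0,0,-0.007],[0,0,-0.003],[0,0,-0.002]],"turn":[0,0,0,0,0]}' 0 40; python3 look.py w8.png bar
```

```text
time_s: 8.85
tool_pos: [0.5222, 0.2464, 0.0599]
tool_rot: [42.4, 87.8, -31.6]
force: [0.3, 0.8, -3.4]
grip_width: 0.0277
bar pin 0.59 [0.5154 0.2516 0.0466]
8.85 [0.52224623 0.24644911 0.05990025] jaw 16.060853870334878 down [ 0.033 -0.02  -0.999] [ 0.29640531  0.75407723 -3.36079834] 0.02765451188566028
```

```bash
python3 -m pendant '{"xyz":[[0,0,-0.003],[0,0,-0.003],[0,0,-0.003]],"turn":[0,0,0]}' 0 40
```

```text
time_s: 9.32
tool_pos: [0.5233, 0.2467, 0.0521]
tool_rot: [44.6, 87.7, -29.4]
force: [-6.2, -3.3, 18.2]
grip_width: 0.0277
```

```bash
python3 -m pendant '{"xyz":[[0,0,0.0],[0,0,0]],"turn":[0,0]}' 0 8; python3 -m pendant '{"xyz":[[0,0,0],[0,0,0],[0,0,0],[0,0,0]],"turn":[0,0,0,0]}' 0.8 8;python3 look.py w9.png bar
```

```text
time_s: 9.57
tool_pos: [0.5234, 0.2467, 0.0522]
tool_rot: [45.0, 87.7, -29.0]
force: [-0.3, -0.7, -1.8]
grip_width: 0.0282
time_s: 10.07
tool_pos: [0.5245, 0.2474, 0.0532]
tool_rot: [47.9, 87.6, -26.1]
force: [-0.5, -0.2, -0.6]
grip_width: 0.0598
bar pin 0.66 [0.5191 0.2548 0.039 ]
10.075 [0.52453236 0.24740484 0.05323189] jaw 16.02478646681345 down [ 0.038 -0.019 -0.999] [-0.45778811 -0.20198846 -0.61423141] 0.0598232119031482
```

View pics/w9.png

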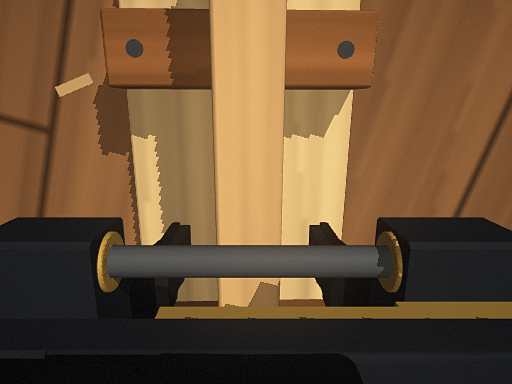

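```bash
python3 -m pendant '{"xyz":[[0,0,0.01],[-0.001,0,0.025],[-0.001,0,0.04],[0,0,0.05],[-0.02,-0.03,0.05],[-0.03,-0.05,0],[-0.03,-0.06,0],[0,-0.06,0],[0,-0.06,0],[0,0,0]],"turn":[0,0,0,0,0,0,0,0,0,0]}' 0.9 8; python3 - <<'E'
from h import *
for c in ['top','scene']:
    save(c,c+'10.png');M=T(c)
    for n in ['bar','rest','spindle']:
        for r in pinpoint(c,n)[:1]: print(c,n,r['score'],w(M,r['at']).round(4))
a=cv2.imread('pics/top10.png'); cv2.imwrite('pics/c10.png',cv2.resize(a[185:295,90:250],None,fx=4,fy=4))
E
```

```text
time_s: 11.42
tool_pos: [0.4395, -0.0153, 0.2404]
tool_rot: [50.3, 87.0, -23.3]
force: [0.1, -0.2, -0.4]
grip_width: 0.0785
top bar 0.76 [0.5239 0.2502 0.0438]
top rest 0.84 [5.159e-01 2.534e-01 3.000e-04]
top spindle 0.78 [0.8009 0.0641 0.0774]
scene bar 0.85 [0.5214 0.2582 0.0401]
scene rest 0.6 [ 0.5183  0.2528 -0.0023]
scene spindle 0.75 [0.7982 0.0651 0.0844]
```

View pics/c10.png

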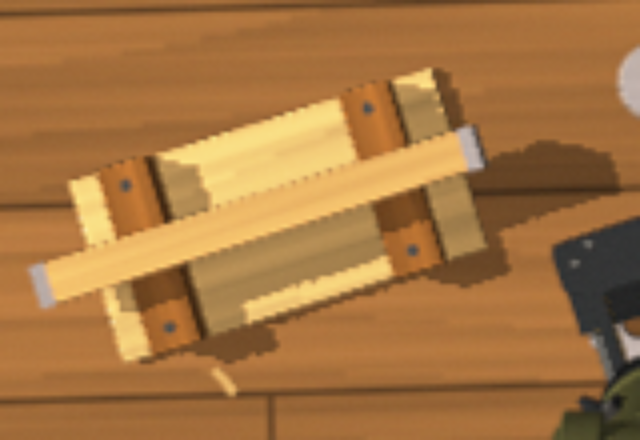

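View pics/scene10.png

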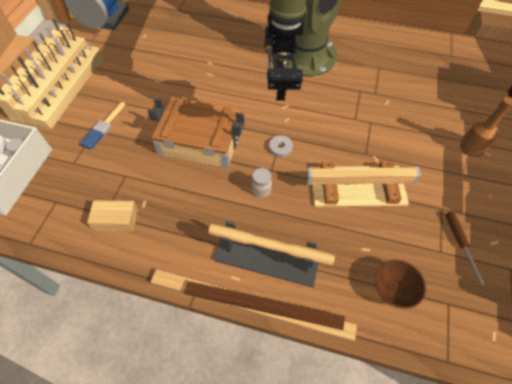

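The bar lies across both battens, with its ends at crop pixels (40,285) and (470,148). It is centred and square to within a few mm, the arm is clear, and the spindle has not moved. I'm handing in.

```bash
python3 -c "
from cell import sign_off
print(sign_off())"
```

```text
the job is handed in; nothing more can be done
None
```

The bar is off the chest and lying across both battens of the rest. The job was handed in at about 12 s of the 38 s allowed, and no verdict is reported.

- **Lift:** I gripped the bar across its 28 mm, about 6 mm off mid-length, and the gripper read 28 mm. I raised it straight up until its underside was about 195 mm above the bench. It looked level in the scene picture, and the networks put it within 11 mm of the chest's middle.
- **Placing:** I carried it over and turned it about 14° to match the rest. I lowered it in small steps until the wrist force showed contact (about 18 N), eased the grip, then opened the fingers.
- **Last checks:**
  - **Bar:** Its underside measured 40–44 mm above the bench. It was within about 8 mm of the rest's middle and looked square to it in the top picture.
  - **Spindle:** It measured within about 5 mm of its first reading, which is the accuracy of the networks.
  - **Gripper:** It stood well clear and touched nothing.
- **Disagreements:** The top and scene cameras differed by up to 8 mm on the bar's position along the rest, well inside the 35 mm limit. The tool also drifted a few mm and tilted to about 3° over the run. Neither affected the placing.

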